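# Lift a specimen tube from its rack with tongs

## Task

The outside of the specimen tubes counts as contaminated, so pick up the steel tongs from their rest, close their jaws on the tall tube that stands in the rack among the short ones, and lift it straight out until its bottom is a good 8 cm above the rack's rim. Finish while holding it there, still and upright in the tongs; the program ends with the tube in the tongs and the tongs in the gripper. Never touch a tube with the gripper itself, leave the short tubes standing in the rack, and do not knock over or shift the bottles.

Things in the scene. Friction and masses are not known exactly. Their poses are not given: they have to be found in the camera images.
- tongs_grip (a point): Steel tongs lying on edge on a black rest (arms close level, hinge axis vertical). Point mid-way between the arms at their flat grips, half-way up the 22 mm tall arms, 33 mm above the table. x points from hinge to jaws, z up. Grips reach 30 mm either way along x and are 55 mm wide outside; squeeze here from above along y. Hinge 85 mm behind, jaws' middle 95 mm ahead.
- tongs_jaws (a point): Point mid-way between the jaws, half-way up, 95 mm ahead of tongs_grip, same axes. Jaws: black rubber, 24 mm tall, 30 mm long (x), shallow V that centres round things. Narrowest gap 54 mm when open, 43 mm with the grips squeezed to 50 mm; open they are 75 mm wide outside.
- tongs: The whole tongs, 0.12 kg, balances within 10 mm of tongs_grip; origin on the hinge, at the underside, x to the jaws. A spring opens them: at the grips it takes about 6.5 N per side to start closing, 10 N when the jaws meet the tall tube. Squeezed to 50 mm (over the grips, their faces then parallel) they can be carried jaws open; near 40 mm the jaws are on a 28 mm tube; stop near 30 mm.
- rest: Black plastic rest under the tongs, fixed: plate 170 mm (x) by 100 mm (y), 4 mm thick, with two cross bars 22 mm high, 12 mm wide, at x = -70 and +60 mm. Origin under its centre. tongs_grip starts within a few mm above its centre: fingers may go down there between the bars.
- tong_left: Left (+y) arm of the tongs with its jaw; origin on the hinge axis.
- tong_right: Right (-y) arm of the tongs with its jaw; origin on the hinge axis.
- rack: Brown open rack, 52 mm (x) by 148 mm (y), 35 mm high, fixed, origin under its centre. Two dividers make three cells in a row along y, 48 mm apart, 42 mm square inside, floor 5 mm thick. One tube stands loosely in each; which cell holds the tall one varies.
- tall_tube_center (a point): Centre (half-way up) of the tall clear tube with a blue cap, 115 mm tall, 28 mm diameter; the cap, 33 mm diameter, is the top 18 mm. It stands upright in the rack, bottom 5 mm, top 120 mm above the table; bare between the rack's rim (35 mm) and the cap (102 mm). z along the tube, up. 30 to 65 g.
- tall_tube: The same tall tube; origin at the centre of its bottom.
- short_tube_a: Short tube of the same kind and diameters, 55 mm tall, its top 60 mm above the table; origin at the centre of its bottom. Stays in the rack.
- short_tube_b: Second short tube, like the first. Stays in the rack.
- spray_bottle: White spray bottle, 84 mm diameter, 232 mm tall, 0.45 kg, origin under its centre. Bystander.
- dropper_bottle: Small white dropper bottle, 32 mm diameter, 74 mm tall, origin under its centre. Bystander.
Not all that is in view belongs to the job. What is shaped like the tongs but turquoise is not meant.

How it is judged:
By the outcome, as a careful person would: the job done as asked, in the order asked, and still so for the second after the job is handed in, while the arm keeps its last pose, push and grip.
It also fails if it takes over 51 s, if anything falls off the work surface, if the arm or the gripper's body presses on something with over 40 N, if the wrist force passes 120 N, or if a joint passes its speed limit or range.

## Robot

A 6-joint arm with a two-finger parallel gripper is mounted at the origin on the work surface. World frame = base frame: x ahead of the robot, y to its left, z up, the work surface at z = 0. Lengths are in m, angles in rad, forces in N, time in s.
With the tool pointing down it reaches from about 0.35 to 0.925 m from the base axis. Payload 6.4 kg.
Tool frame: the origin (TCP) lies midway between the tips of the shut fingers; the grasp point (between the pads) lies 19 mm behind it (r.tcp_to_grasp is the distance from the TCP to the grasp point, in m); z points along the fingers, y is the line along which they close (so a half turn about z gives the same grasp; the last joint's range is limited). The gripper opens to 85 mm and grips with 20 to 120 N. Pads are 22 mm wide; open, the fingers measure 114 mm over their backs; the gripper's body (76 mm by 85 mm) begins 54 mm behind the grasp point. The pads swing forward as they close: fully open they stand 13 mm farther back than shut.
Start: joints at [-1.358, 0.245, 1.558, -0, 1.339, -0.174], TCP at [0.245, -0.602, 0.231] pointing down, gripper open.
Joint ranges: [-3.13, 3.13], [-1.02, 2.26], [0.13, 2.54], [-0.95, 4.09], [0.21, 2.88], [-2.74, 2.74]. Speed limits (rad/s): [2.57, 2.57, 3.14, 3.14, 3.14, 3.14].

## Interface

Orientations are given as a unit quaternion [w, x, y, z].
In Python, from cell import r, grab_frame, models gives the robot as it stands.
- The arm moves only by the tool carry_out, never from a script. Its argument "deltas" is a list of rows, each a list of 7 numbers: the opening, from 0 (shut) to 1 (fully open), then the shift along the tool's x, y, z in m, then the turn, a rotation vector about the tool's x, y, z in rad. A call has 1 to 10 rows; each row is the pose to reach, as a shift and turn from the pose commanded when the call began, along the tool's axes at that moment; what a row does not reach only later rows make up. A row lasts 1/10 s, in which the tool goes at most 50 mm and 8.59 degrees, less where a joint would pass 70% of its speed; a pose out of reach is approached as far as the arm can. A call with a gripper value outside its range is refused whole. The fingers move at their own pace and stop on an object; "grip_force" is the grip in N (left out, the last holds). Time passes only in rows, so rows that repeat a pose let the fingers close. It gives the time, the measured TCP pose, the force, the opening and the grip force at its end, in the units of the state.
- r.state(): the state, without advancing time (a new reading comes with each control period).
- grab_frame(name): name is "scene" or "top" or "wrist"; returns a dict with "pixels" (400x640x3 uint8, red, green, blue), "depth" (400x640 float32, m along the optical axis (not along the pixel's ray), 0 where there is no reading), "vfov" (degrees; the focal length in pixels is half the picture's height over the tangent of half this angle, whatever the lens; pixels are square), "cx", "cy" (the principal point, pixels), "rvec" (rotation vector, rad) and "tvec" (3), from world to camera coordinates, as OpenCV has them; the wrist camera has in their place "hand_eye" (4x4, takes a point from camera to tool coordinates, whose origin is the TCP and whose axes are the flange's). Camera axes: x right, y down, z forward; pixel columns grow to the right and rows downward; lengths in m; the calibration is good to about 2 mm. The wrist camera is an equidistant fisheye: a pixel r from the principal point sees the ray r / f radians off the axis. A picture is of the moment at which its call begins: read the wrist's pose just before it.
- r.hand_in(): hands the job in; it is judged then, once.
Trained networks look in a picture, given as the dict that the camera call returned (one of the last four; its "shot" number tells which), for a name from the list of things; names that differ only in an ending like _2 or _b are one class to them, and where a whole thing is asked for, a point or a joint stands for the part that bears it (a point fixed in the world has none). Each returns a list of dicts, best first, with "p" (0 to 1); they miss things now and then, are a little off and sometimes report something else, mostly with a low value. They report only what shows in the picture. A call takes as long as a camera call. They do not tell look-alikes from the thing itself.
- models.find_in(picture, name): "xy" ([column, row] as shares, 0 to 1, of the picture: columns of its width, rows of its height, amid what is visible of it).
- models.cut_out(picture, name): "mask" (400x640 bool, what is visible of it) and "xy" ([column, row] as shares, 0 to 1, of the picture: columns of its width, rows of its height, amid what is visible of it).
- models.place_of(picture, name): "xy" ([column, row] as shares, 0 to 1, of the picture: columns of its width, rows of its height: a listed point, or the origin of a listed thing).
The state is a dict: "time_s": time; "qpos": joint angles; "joint_vel": joint speeds; "tau": joint torques, N m; "position": TCP position; "ee_rot": TCP orientation; "ft_force": force on the tool from outside, world axes, zero at the start; "torque": the same for the moment, N m; "width": finger opening in m; "grasp_force": force on a finger pad.
Only numpy, scipy, OpenCV 4.12 (cv2) and the standard library are available. Lean on these libraries where they do the work, as an engineer would, in place of code of your own. Each camera call takes 0.05 s, during which the arm holds its last target. There are 200 camera calls.

## Working session

There is one attempt and no reset: what is moved stays moved. The work goes in short steps, Python scripts to look and compute and a tool call to move; the robot and the scene stay as the last step left them, time stands still between calls to the robot, and variables do not carry over. Pictures are saved under pics/ and viewed, at most 10 in all, crops included, and the job is handed in when it is done.

Besides the shell and the picture viewer there is one more tool, called after "Emit:" by a JSON object that holds its "api" and its "payload", one argument or row to a line. carry_out: Moves the arm, as the interface text tells. Its arguments: {"type":"object","properties":{"deltas":{"type":"array"},"grip_force":{"type":"number"}},"required":["deltas"]}

```bash
mkdir -p pics; ls; cat > h.py <<'E'
import numpy as np, cv2
from cell import r, grab_frame, models
from scipy.spatial.transform import Rotation as R
def pts(f):
    H,W=f["depth"].shape; F=H/2/np.tan(np.radians(f["vfov"])/2)
    v,u=np.mgrid[:H,:W]; d=f["depth"]
    P=np.stack([(u-f["cx"])/F*d,(v-f["cy"])/F*d,d],-1)
    Rm=cv2.Rodrigues(np.array(f["rvec"],float))[0]
    return (P-np.array(f["tvec"]).ravel())@Rm
def ray(f,xy,z):
    H,W=f["depth"].shape; F=H/2/np.tan(np.radians(f["vfov"])/2)
    c=np.array([(xy[0]*W-f["cx"])/F,(xy[1]*H-f["cy"])/F,1])
    Rm=cv2.Rodrigues(np.array(f["rvec"],float))[0]
    o=-Rm.T@np.array(f["tvec"]).ravel(); d=Rm.T@c
    return o+d*(z-o[2])/d[2]
def save(f,n): cv2.imwrite("pics/"+n,f["pixels"][...,::-1])
E
python3 - <<'E'
from h import *
np.set_printoptions(precision=4,suppress=True)
print(r.state(), r.tcp_to_grasp)
fs={n:grab_frame(n) for n in("scene","top")}
Z=dict(tongs_grip=.033,tongs_jaws=.033,rest=0,rack=0,tall_tube_center=.0625,tall_tube=.005,short_tube_a=.005,spray_bottle=0,dropper_bottle=0,tongs=.022)
for n,f in fs.items():
    save(f,n+".png")
    for k,z in Z.items():
        print(n,k,[(round(q["p"],2),(np.array(q["xy"])*[640,400]).round(0),ray(f,q["xy"],z).round(4)) for q in models.place_of(f,k)[:3]])
E
```

```text
pics
{'time_s': 0.0, 'qpos': array([-1.3581,  0.2458,  1.559 , -0.    ,  1.3387, -0.1741]), 'joint_vel': array([0.0013, 0.0005, 0.0014, 0.0005, 0.0002, 0.0013]), 'tau': array([  0.0018, -42.9513, -32.6123,  -0.    ,   0.0054,   0.    ]), 'position': array([ 0.2451, -0.6014,  0.2302]), 'ee_rot': array([-0.001 ,  0.9814,  0.1922, -0.    ]), 'ft_force': array([ 0.1824,  0.044 , -0.3334]), 'torque': array([ 0.    ,  0.0138, -0.0393]), 'grasp_force': 0.0, 'width': 0.08551285441241775} 0.0187
scene tongs_grip [(0.96, array([278., 227.]), array([ 0.5335, -0.165 ,  0.033 ])), (0.9, array([298., 161.]), array([0.4132, 0.0346, 0.033 ])), (0.87, array([190., 193.]), array([ 0.2964, -0.2208,  0.033 ]))]
scene tongs_jaws [(0.88, array([169., 177.]), array([ 0.208 , -0.2165,  0.033 ])), (0.86, array([317., 138.]), array([0.3869, 0.1398, 0.033 ])), (0.85, array([306., 247.]), array([ 0.6184, -0.1671,  0.033 ]))]
scene rest [(0.74, array([278., 235.]), array([ 0.5254, -0.1617,  0.    ]))]
scene rack [(0.58, array([388., 187.]), array([0.6282, 0.135 , 0.    ]))]
scene tall_tube_center [(0.61, array([
[... 1373 characters left out ...]
0.6381, 0.1459, 0.    ]))]
top tall_tube_center [(0.71, array([189., 174.]), array([0.6144, 0.188 , 0.0625]))]
top tall_tube [(0.93, array([200., 181.]), array([0.6075, 0.1838, 0.005 ]))]
top short_tube_a [(0.82, array([218., 170.]), array([0.6315, 0.1435, 0.005 ])), (0.66, array([238., 162.]), array([0.6492, 0.1005, 0.005 ]))]
top spray_bottle [(0.91, array([466., 163.]), array([ 0.6461, -0.4141,  0.    ]))]
top dropper_bottle [(0.83, array([292., 106.]), array([ 0.7807, -0.0211,  0.    ]))]
top tongs [(0.86, array([289., 261.]), array([ 0.4301, -0.0163,  0.022 ])), (0.81, array([450., 238.]), array([ 0.4785, -0.3636,  0.022 ])), (0.67, array([221., 173.]), array([0.6231, 0.1334, 0.022 ]))]
```

View pics/top.png

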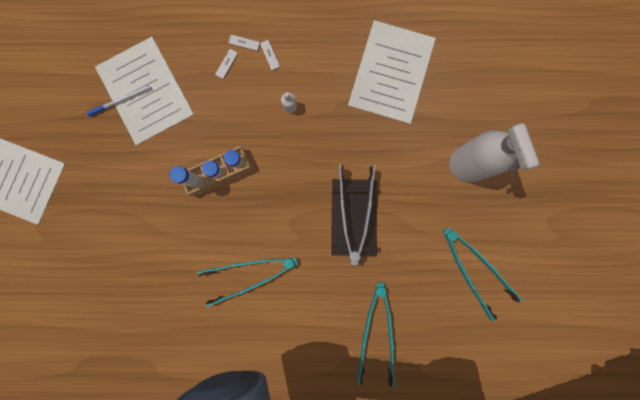

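View pics/scene.png

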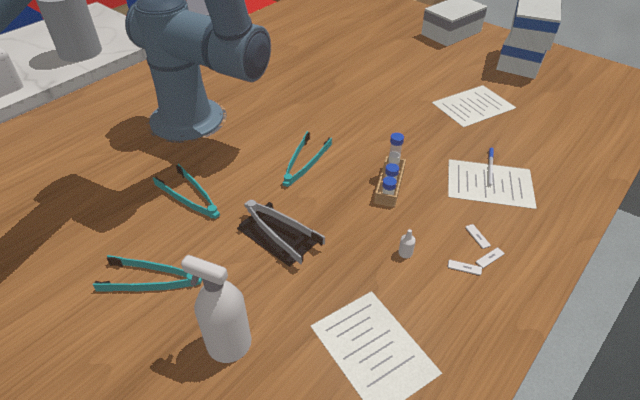

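The top view shows the steel tongs on the rest: hinge at (354,258), jaws at (357,170). The tall tube is at the rack's left end, cap at (179,174), and the turquoise tongs are decoys. Next I measure it from depth.

```bash
python3 - <<'E'
from h import *
np.set_printoptions(precision=4,suppress=True)
for n in("top","scene"):
    f=grab_frame(n); P=pts(f); C=f["pixels"].astype(int)
    m=(P[...,0]>.40)&(P[...,0]<.66)&(P[...,1]>-.25)&(P[...,1]<-.08)&(f["depth"]>0)
    A=P[m&(P[...,2]>.034)&(P[...,2]<.06)]
    print(n,"tongs",len(A),A.min(0),A.max(0),np.median(A[:,2]))
    for x in np.arange(.42,.64,.02):
        s=A[abs(A[:,0]-x)<.01]
        if len(s):
            y=s[:,1]; g=np.sort(y); k=np.argmax(np.diff(g)) if len(g)>1 else 0
            print(" x%.2f"%x,len(s),"ymin/max",y.min().round(4),y.max().round(4),"gap",g[k].round(4),g[min(k+1,len(g)-1)].round(4))
    m=(P[...,0]>.52)&(P[...,0]<.74)&(P[...,1]>.04)&(P[...,1]<.26)&(f["depth"]>0)
    T=P[m&(P[...,2]>.113)&(P[...,2]<.13)]
    print("cap",len(T),T.mean(0),T.min(0),T.max(0),cv2.minEnclosingCircle(T[:,:2].astype(np.float32)))
    B=P[m&(C[...,2]>C[...,0]+50)&(P[...,2]>.054)&(P[...,2]<.066)]
    B2=B[:,:2].astype(np.float32)
    _,l,c=cv2.kmeans(B2,2,None,(3,50,1e-5),5,cv2.KMEANS_PP_CENTERS)
    print("short caps",c,[cv2.minEnclosingCircle(B2[l.ravel()==i]) for i in(0,1)])
E
```

```text
top tongs 549 [ 0.4228 -0.1999  0.0341] [ 0.6347 -0.1252  0.0527] 0.04544538612116631
 x0.42 26 ymin/max -0.1618 -0.1471 gap -0.1554 -0.1533
 x0.44 89 ymin/max -0.1657 -0.1449 gap -0.1525 -0.1507
 x0.46 44 ymin/max -0.1723 -0.1406 gap -0.1639 -0.1592
 x0.48 37 ymin/max -0.1789 -0.1367 gap -0.1708 -0.141
 x0.50 45 ymin/max -0.1831 -0.1328 gap -0.1767 -0.137
 x0.52 44 ymin/max -0.1859 -0.1308 gap -0.1801 -0.1351
 x0.54 46 ymin/max -0.1903 -0.1288 gap -0.1838 -0.1332
 x0.56 34 ymin/max -0.1925 -0.1289 gap -0.1872 -0.1313
 x0.58 35 ymin/max -0.193 -0.1274 gap -0.1904 -0.1294
 x0.60 55 ymin/max -0.1975 -0.1256 gap -0.1878 -0.1341
 x0.62 81 ymin/max -0.1999 -0.1252 gap -0.191 -0.1336
 x0.64 13 ymin/max -0.1998 -0.1254 gap -0.191 -0.1339
cap 242 [0.6048 0.1878 0.1208] [0.5891 0.1727 0.1136] [0.6215 0.2058 0.1243] ((0.6048107147216797, 0.18905627727508545), 0.016822312027215958)
short caps [[0.6494 0.101 ]
 [0.6269 0.1455]] [((0.6496078372001648, 0.10123400390148163), 0.016142133623361588), ((0.6269207000732422, 0.14627043902873993), 0.016003496944904327)]
scene tongs 655 [ 0.422  -0.2038  0
[... 326 characters left out ...]
0.52 54 ymin/max -0.189 -0.1335 gap -0.1821 -0.1398
 x0.54 54 ymin/max -0.194 -0.1319 gap -0.1851 -0.1375
 x0.56 55 ymin/max -0.1955 -0.1301 gap -0.1902 -0.1352
 x0.58 53 ymin/max -0.1969 -0.1294 gap -0.1921 -0.1345
 x0.60 63 ymin/max -0.2003 -0.1269 gap -0.1911 -0.1381
 x0.62 94 ymin/max -0.2037 -0.1266 gap -0.1931 -0.1372
 x0.64 37 ymin/max -0.2038 -0.1273 gap -0.1946 -0.1381
cap 102 [0.6067 0.1844 0.1185] [0.5889 0.1677 0.1132] [0.6224 0.2025 0.1218] ((0.6050905585289001, 0.18513500690460205), 0.01753505878150463)
short caps [[0.6498 0.0986]
 [0.6274 0.1437]] [((0.6493664383888245, 0.1001126766204834), 0.016879776492714882), ((0.6265957951545715, 0.1449246108531952), 0.01798858307301998)]
```

```bash
cat >> h.py <<'E'
def tilt_yaw(s):
    M=R.from_quat(np.roll(s["ee_rot"],-1)).as_matrix(); return M,np.arctan2(M[1,0],M[0,0])
def delta(p,yaw):
    "tool-frame shift and turn from the measured pose to TCP p, pointing down with tool x at yaw"
    s=r.state(); M,_=tilt_yaw(s)
    G=(R.from_euler("z",yaw)*R.from_euler("x",np.pi)).as_matrix()
    return (M.T@(np.array(p)-s["position"])).round(4), R.from_matrix(M.T@G).as_rotvec().round(4)
E
python3 -c "
from h import *
print(delta((.526,-.1605,.15),-.037))"
```

```text
(array([ 0.4266, -0.3029,  0.0813]), array([-1.000e-04, -0.000e+00,  4.238e-01]))
```

Emit:
{"api": "carry_out", "payload": {
  "deltas": [
    [1,0.04,-0.03,0,0,0,0.04],
    [1,0.08,-0.057,0,0,0,0.08],
    [1,0.12,-0.085,0,0,0,0.12],
    [1,0.16,-0.114,0.0,0,0,0.16],
    [1,0.2,-0.142,0.02,0,0,0.2],
    [1,0.24,-0.17,0.03,0,0,0.24],
    [1,0.28,-0.2,0.04,0,0,0.28],
    [1,0.32,-0.227,0.05,0,0,0.32],
    [1,0.36,-0.256,0.06,0,0,0.36],
    [1,0.4,-0.284,0.07,0,0,0.4]
  ],
  "grip_force": 20
}}

```text
time_s: 2.2
position: [0.5078, -0.1888, 0.1619]
ee_rot: [0.0, 1.0, -0.007, 0.0]
ft_force: [-0.2, -0.7, -0.2]
width: 0.0857
grasp_force: 0.0
```

Emit:
{"api": "carry_out", "payload": {
  "deltas": [
    [1,0.02,-0.01,0.006,0,0,0.012],
    [1,0.027,-0.019,0.011,0,0,0.024],
    [1,0.027,-0.019,0.011,0,0,0.024],
    [1,0.027,-0.019,0.011,0,0,0.024]
  ]
}}

```text
time_s: 2.6
position: [0.534, -0.1721, 0.1509]
ee_rot: [0.0, 1.0, -0.018, -0.0]
ft_force: [-0.1, 0.4, -0.0]
width: 0.0852
grasp_force: 0.0
```

```bash
python3 - <<'E'
from h import *
np.set_printoptions(precision=4,suppress=True)
s=r.state(); M,y=tilt_yaw(s); print(s["time_s"],s["position"],y)
f=grab_frame("wrist"); save(f,"w1.png")
F=200/np.tan(np.radians(f["vfov"])/2); E=np.array(f["hand_eye"]); print(F,E)
for k in("tongs_grip","tongs_jaws","tongs"):
    for q in models.place_of(f,k)[:3]:
        u,v=np.array(q["xy"])*[640,400]-[f["cx"],f["cy"]]; rr=np.hypot(u,v); th=rr/F
        d=np.array([u/rr*np.sin(th),v/rr*np.sin(th),np.cos(th)])
        o=M@E[:3,3]+s["position"]; d=M@E[:3,:3]@d; z={"tongs":.022}.get(k,.033)
        print(k,q["p"],np.array(q["xy"])*[640,400],o+d*(z-o[2])/d[2])
E
```

```text
2.6 [ 0.534  -0.1721  0.1509] -0.036664599081117036
309.70691628693146 [[ 0.0001 -0.9633 -0.2683  0.068 ]
 [ 1.     -0.0001  0.0006  0.0008]
 [-0.0006 -0.2683  0.9633 -0.1432]
 [ 0.      0.      0.      1.    ]]
tongs_grip 0.92 [134.272 297.52 ] [0.4191 0.0454 0.033 ]
tongs_grip 0.73 [520.896 275.68 ] [ 0.4299 -0.4009  0.033 ]
tongs_jaws 0.31 [ 56.192 124.72 ] [0.6252 0.1135 0.033 ]
tongs 0.93 [188.288 281.6  ] [ 0.4389 -0.0279  0.022 ]
tongs 0.85 [308.672 282.8  ] [ 0.4388 -0.1591  0.022 ]
tongs 0.75 [358.208 326.52 ] [ 0.3784 -0.2109  0.022 ]
```

View pics/w1.png

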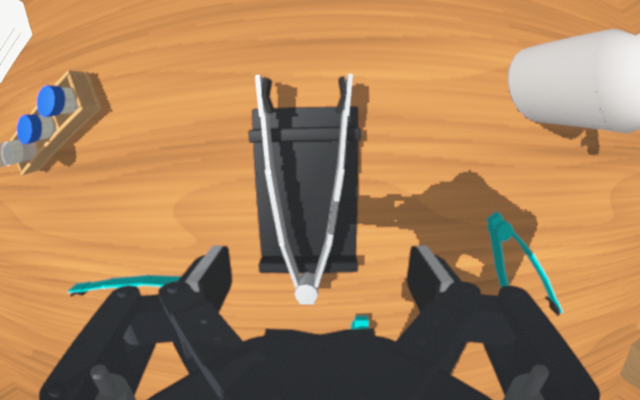

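Wrist view: tongs hinge at (306,294), arm tips at (258,77) and (350,77), clear below the open fingers. I project these points.

```bash
cat >> h.py <<'E'
def wray(f,s,px,z):
    F=200/np.tan(np.radians(f["vfov"])/2); E=np.array(f["hand_eye"]); M,_=tilt_yaw(s)
    u,v=np.array(px)-[f["cx"],f["cy"]]; rr=np.hypot(u,v); th=rr/F
    d=M@E[:3,:3]@np.array([u/rr*np.sin(th),v/rr*np.sin(th),np.cos(th)]); o=M@E[:3,3]+s["position"]
    return o+d*(z-o[2])/d[2]
E
python3 - <<'E'
from h import *
np.set_printoptions(precision=4,suppress=True)
s=r.state(); f=grab_frame("wrist"); g=f["pixels"].astype(int)
for p in((306,292),(258,77),(350,77)): print(p,wray(f,s,p,.044))
for row in(110,150,170,190,210,230,250):
    b=(g[row,240:370].min(1)>140); c=np.where(b)[0]+240
    if len(c): print(row,wray(f,s,(c[0],row),.044),wray(f,s,(c[-1],row),.044))
print(delta((.526,-.1615,.012),-.037))
E
```

```text
(306, 292) [ 0.4416 -0.1579  0.044 ]
(258, 77) [ 0.6361 -0.1286  0.044 ]
(350, 77) [ 0.6324 -0.2023  0.044 ]
110 [ 0.609  -0.1265  0.044 ] [ 0.6054 -0.1998  0.044 ]
150 [ 0.5759 -0.1287  0.044 ] [ 0.573  -0.1948  0.044 ]
170 [ 0.5592 -0.1291  0.044 ] [ 0.5565 -0.1936  0.044 ]
190 [ 0.542  -0.1304  0.044 ] [ 0.5396 -0.1907  0.044 ]
210 [ 0.5243 -0.1324  0.044 ] [ 0.5241 -0.1376  0.044 ]
230 [ 0.5059 -0.1352  0.044 ] [ 0.5043 -0.1805  0.044 ]
250 [ 0.4866 -0.138   0.044 ] [ 0.4852 -0.1799  0.044 ]
(array([-0.0084, -0.0109,  0.1393]), array([ 0.0003, -0.0005, -0.0013]))
```

Emit:
{"api": "carry_out", "payload": {
  "deltas": [
    [1,-0.004,-0.005,0.02,0,0,0],
    [1,-0.008,-0.01,0.04,0,0,0],
    [1,-0.008,-0.011,0.06,0,0,0],
    [1,-0.008,-0.011,0.08,0,0,0],
    [1,-0.008,-0.011,0.1,0,0,0],
    [1,-0.008,-0.011,0.115,0,0,0],
    [1,-0.008,-0.011,0.127,0,0,0],
    [1,-0.008,-0.011,0.135,0,0,0],
    [1,-0.008,-0.011,0.139,0,0,0],
    [1,-0.008,-0.011,0.139,0,0,0]
  ]
}}

```text
time_s: 3.85
position: [0.5266, -0.1607, 0.0118]
ee_rot: [-0.0, 1.0, -0.019, -0.0]
ft_force: [-0.3, 0.4, -0.9]
width: 0.0855
grasp_force: 0.0
```

Emit:
{"api": "carry_out", "payload": {
  "deltas": [
    [0.7,0,0,0,0,0,0],
    [0.64,0,0,0,0,0,0],
    [0.6,0,0,0,0,0,0],
    [0.59,0,0,0,0,0,0],
    [0.585,0,0,0,0,0,0],
    [0.585,0,0,0,0,0,0],
    [0.585,0,0,0,0,0,0],
    [0.585,0,0,0,0,0,0]
  ]
}}

```text
time_s: 4.65
position: [0.5283, -0.1614, 0.0142]
ee_rot: [0.001, 1.0, -0.019, 0.002]
ft_force: [-1.5, -0.0, 7.9]
width: 0.0502
grasp_force: 10.1
```

Emit:
{"api": "carry_out", "payload": {
  "deltas": [
    [0.585,0,0,-0.005,0,0,0],
    [0.585,0,0,-0.015,0,0,0],
    [0.585,0,0,-0.03,0,0,0],
    [0.585,0,0,-0.05,0,0,0],
    [0.585,0,0,-0.07,0,0,0],
    [0.585,0,0,-0.085,0,0,0],
    [0.585,0,0,-0.095,0,0,0],
    [0.585,0,0,-0.1,0,0,0],
    [0.585,0,0,-0.1,0,0,0],
    [0.585,0,0,-0.1,0,0,0]
  ]
}}

```text
time_s: 5.65
position: [0.526, -0.1604, 0.1111]
ee_rot: [-0.0, 1.0, -0.019, -0.001]
ft_force: [0.2, 0.5, -1.4]
width: 0.0502
grasp_force: 7.3
```

```bash
python3 - <<'E'
from h import *
np.set_printoptions(precision=4,suppress=True)
s=r.state(); print(s["position"],s["ft_force"],s["width"],s["grasp_force"])
f=grab_frame("scene"); save(f,"s2.png"); cv2.imwrite("pics/s2c.png",cv2.resize(f["pixels"][120:300,180:440,::-1],None,fx=2.5,fy=2.5))
t=grab_frame("top")
for n,f in(("scene",f),("top",t)):
    P=pts(f); C=f["pixels"].astype(int)
    m=(P[...,0]>.40)&(P[...,0]<.66)&(P[...,1]>-.25)&(P[...,1]<-.08)&(f["depth"]>0)&(P[...,2]>.09)
    for x in(.42,.44,.46,.58,.6,.62,.635):
        s=P[m&(abs(P[...,0]-x)<.006)]
        s=s[s[:,2]<.17]
        if len(s): print(n,x,len(s),"y",s[:,1].min(),s[:,1].max(),"z",np.percentile(s[:,2],[5,50,95]))
E
```

```text
[ 0.526  -0.1604  0.1111] [ 0.2077  0.4846 -1.4165] 0.05018146361259333 7.296763015910983
scene 0.42 7 y -0.16688875813612392 -0.16150510160793674 z [0.126  0.1307 0.1353]
scene 0.44 37 y -0.16889669232726415 -0.14690388928794834 z [0.1378 0.144  0.1465]
scene 0.58 74 y -0.19275272106648098 -0.13562371574281595 z [0.1193 0.1321 0.1414]
scene 0.6 67 y -0.19441888791289158 -0.13426315750191284 z [0.1198 0.135  0.1416]
scene 0.62 104 y -0.1967383064254708 -0.1362922978404933 z [0.1193 0.1349 0.142 ]
scene 0.635 86 y -0.19783878223816762 -0.13619339294984967 z [0.1185 0.1315 0.1411]
top 0.46 21 y -0.17103031214389922 -0.16666111169627143 z [0.1264 0.1402 0.1421]
top 0.62 45 y -0.19358670833919556 -0.1340431672948231 z [0.1262 0.1421 0.1448]
top 0.635 22 y -0.19364760449314675 -0.1340585304789227 z [0.1333 0.1429 0.1436]
```

View pics/s2c.png

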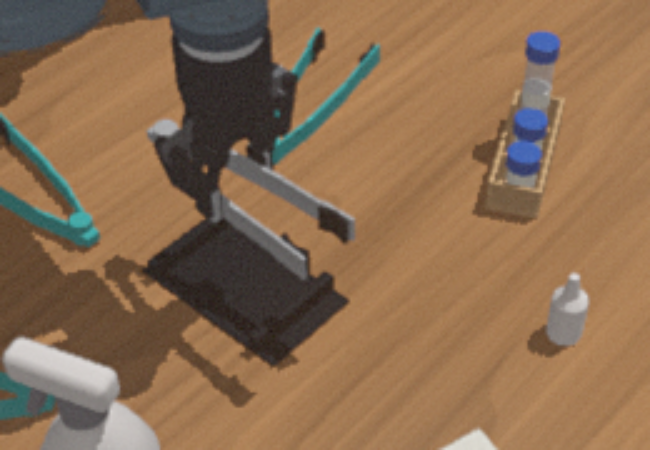

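Tongs are held level, arm tops at z≈0.143, so jaw mid is about 20 mm above the TCP height. Next I go to the approach pose along the rack's x axis (yaw 27°).

```bash
python3 -c "
from h import *
print(delta((.449,.107,.1111),.475))"
```

```text
(array([-8.680e-02, -2.643e-01,  2.000e-04]), array([-0.0013,  0.0015, -0.5122]))
```

Emit:
{"api": "carry_out", "payload": {
  "deltas": [
    [0.585,-0.003,-0.01,0,0,0,-0.02],
    [0.585,-0.01,-0.03,0,0,0,-0.06],
    [0.585,-0.02,-0.06,0,0,0,-0.12],
    [0.585,-0.032,-0.098,0,0,0,-0.19],
    [0.585,-0.045,-0.137,0,0,0,-0.265],
    [0.585,-0.058,-0.176,0,0,0,-0.34],
    [0.585,-0.07,-0.214,0,0,0,-0.415],
    [0.585,-0.079,-0.24,0,0,0,-0.465],
    [0.585,-0.085,-0.257,0,0,0,-0.5],
    [0.585,-0.087,-0.264,0,0,0,-0.512]
  ]
}}

```text
time_s: 6.75
position: [0.4474, 0.1087, 0.1114]
ee_rot: [-0.0, 0.971, 0.238, -0.001]
ft_force: [-0.2, -0.4, -1.4]
width: 0.0498
grasp_force: 7.3
```

Emit:
{"api": "carry_out", "payload": {
  "deltas": [
    [0.585,0,0,0.01,0,0,0],
    [0.585,0,0,0.025,0,0,0],
    [0.585,0,0,0.038,0,0,0],
    [0.585,0,0,0.045,0,0,0],
    [0.585,0,0,0.048,0,0,0],
    [0.585,0,0,0.048,0,0,0],
    [0.585,0,0,0.048,0,0,0]
  ]
}}

```text
time_s: 7.45
position: [0.4499, 0.1062, 0.0643]
ee_rot: [0.0, 0.972, 0.235, 0.0]
ft_force: [0.2, 0.3, -1.5]
width: 0.0501
grasp_force: 7.3
```

```bash
python3 - <<'E'
from h import *
np.set_printoptions(precision=4,suppress=True)
s=r.state(); M,y=tilt_yaw(s); print(s["time_s"],s["position"],y,s["ft_force"],s["width"])
w=grab_frame("wrist"); save(w,"w3.png")
ex=np.array([np.cos(y),np.sin(y),0]); ey=np.array([-ex[1],ex[0],0])
for n in("scene","top"):
    f=grab_frame(n); P=pts(f); Q=P-s["position"]; a,b=Q@ex,Q@ey; z=P[...,2]; C=f["pixels"].astype(int)
    ok=(f["depth"]>0)&(z>.065)&(z<.13)
    for lo,hi in((.05,.07),(.07,.09),(.09,.112)):
        m=ok&(a>lo)&(a<hi)&(abs(b)<.05)&(z<.11)
        if m.sum()>3: print(n,lo,m.sum(),"b",b[m].min(),b[m].max(),"amax",a[m].max(),"z",z[m].min(),z[m].max(),"inner",b[m][b[m]<0].max(),b[m][b[m]>0].min())
    m=ok&(z>.104)&(C[...,2]>C[...,0]+40)&(a>.13)&(a<.22)
    print(n,"cap",m.sum(),"a",a[m].min(),a[m].max(),"b",b[m].min(),b[m].max())
    m=(f["depth"]>0)&(abs(a+.085)<.02)&(abs(b)<.02)&(z>.06)&(z<.12)
    if m.sum()>3: print("hinge",np.percentile(z[m],95))
E
```

```text
7.45 [0.4499 0.1062 0.0643] 0.4744633132431509 [ 0.2476  0.2611 -1.4965] 0.05012038333737775
scene 0.05 118 b -0.03125527084129815 0.028695842304370472 amax 0.06999690827719386 z 0.06979872750847915 0.09589945523877126 inner -0.022726610921471956 0.01928574891544098
scene 0.07 145 b -0.03346588176914957 0.03258970503731516 amax 0.08998497763601541 z 0.07076581858743726 0.09784564046433229 inner -0.02066192090727208 0.016122670209856547
scene 0.09 134 b -0.03497933331384776 0.03003890209582984 amax 0.10807469465911271 z 0.06955219397502005 0.09765064840462637 inner -0.02131348587853451 0.017051552804479106
scene cap 133 a 0.15973612477059698 0.18992662826383078 b -0.01769713813154462 0.018573519839526296
hinge 0.09797578971847674
top 0.05 91 b -0.0268731395771296 0.028280818919884182 amax 0.0699858031060361 z 0.07194454052069789 0.09798856314301013 inner -0.023612455049500308 0.024657520913540353
top 0.07 131 b -0.028845958266428693 0.0298931552235409 amax 0.0897907009961903 z 0.07235892995153465 0.09986942601933174 inner -0.018555082766617666 0.019494015607249084
top 0.09 133 b -0.02983800043229163 0.030807474128471412 amax 0.10899813487384803 z 0.07239665239779337 0.09996311341921729 inner -0.01981948191604537 0.02088544894622552
top cap 233 a 0.16001993009203225 0.19160916592393124 b -0.01344707314033112 0.01841424251776319
hinge 0.09992179303654286
```

View pics/w3.png

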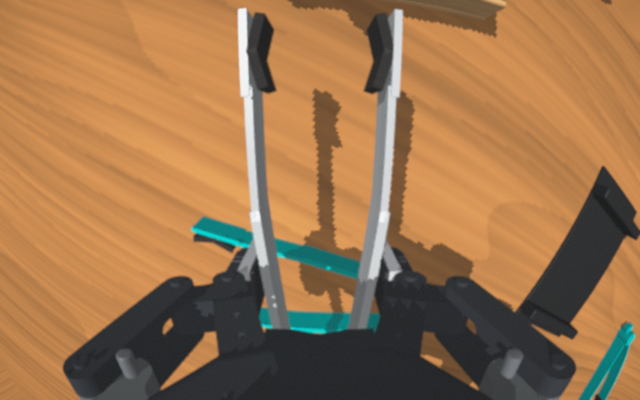

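Wrist view: the jaws are open and symmetric at (260,55) and (380,55), tongs straight in the fingers. Both cameras put the tube 81 mm ahead and 2 mm to the left. I lower 3.5 mm and advance.

Emit:
{"api": "carry_out", "payload": {
  "deltas": [
    [0.585,0,-0.002,0.0035,0,0,0],
    [0.585,0.005,-0.002,0.0035,0,0,0],
    [0.585,0.015,-0.002,0.0035,0,0,0],
    [0.585,0.028,-0.002,0.0035,0,0,0],
    [0.585,0.042,-0.002,0.0035,0,0,0],
    [0.585,0.055,-0.002,0.0035,0,0,0],
    [0.585,0.066,-0.002,0.0035,0,0,0],
    [0.585,0.075,-0.002,0.0035,0,0,0],
    [0.585,0.08,-0.002,0.0035,0,0,0],
    [0.585,0.0815,-0.002,0.0035,0,0,0]
  ]
}}

```text
time_s: 8.6
position: [0.5214, 0.1456, 0.0604]
ee_rot: [0.0, 0.972, 0.235, -0.0]
ft_force: [-0.1, 0.1, -0.7]
width: 0.0499
grasp_force: 7.3
```

Emit:
{"api": "carry_out", "payload": {
  "deltas": [
    [0.585,0,0,0,0,0,0],
    [0.585,0,0,0,0,0,0]
  ]
}}

```text
time_s: 8.8
position: [0.5206, 0.1453, 0.0603]
ee_rot: [-0.0, 0.972, 0.235, -0.0]
ft_force: [0.7, -0.1, -1.5]
width: 0.0504
grasp_force: 7.3
```

```bash
python3 - <<'E'
from h import *
np.set_printoptions(precision=4,suppress=True)
s=r.state(); M,y=tilt_yaw(s); print(s["time_s"],s["position"],y,s["ft_force"],s["width"])
w=grab_frame("wrist"); f=grab_frame("scene"); t=grab_frame("top")
big=lambda i:cv2.resize(i,(400,290),interpolation=cv2.INTER_CUBIC)[...,::-1]
a=np.vstack([big(f["pixels"][115:215,320:458]),big(t["pixels"][130:215,150:267])])
b=cv2.resize(w["pixels"][:,170:470,::-1],(400,580))
cv2.imwrite("pics/c4.png",np.hstack([a,b]))
ex=np.array([np.cos(y),np.sin(y),0]); ey=np.array([-ex[1],ex[0],0])
for n,f in(("scene",f),("top",t)):
    P=pts(f); Q=P-s["position"]; a,b=Q@ex,Q@ey; z=P[...,2]; C=f["pixels"].astype(int)
    m=(f["depth"]>0)&(z>.104)&(z<.13)&(C[...,2]>C[...,0]+40)&(a>.05)&(a<.15)
    print(n,"cap",m.sum(),"a",a[m].min(),a[m].max(),"b",b[m].min(),b[m].max())
    m=(f["depth"]>0)&(z>.065)&(z<.1)&(abs(a-.095)<.015)&(abs(b)<.05)&(abs(b)>.02)
    print(n,"jaw b",b[m].min(),b[m].max(),"ztop",np.percentile(z[m],97))
E
```

```text
8.8 [0.5206 0.1453 0.0603] 0.47468185006366487 [ 0.6877 -0.1068 -1.4722] 0.050402298026480115
scene cap 136 a 0.0792718688594855 0.10917843330830951 b -0.01944708891712592 0.013587110449285586
scene jaw b -0.03427991381473448 -0.02062679104364196 ztop 0.09185542464706982
top cap 226 a 0.07992163472163298 0.11107074160394469 b -0.016059925301187748 0.015743474634290072
top jaw b -0.029968077727368543 0.030429404090129328 ztop 0.09445669992234944
```

View pics/c4.png

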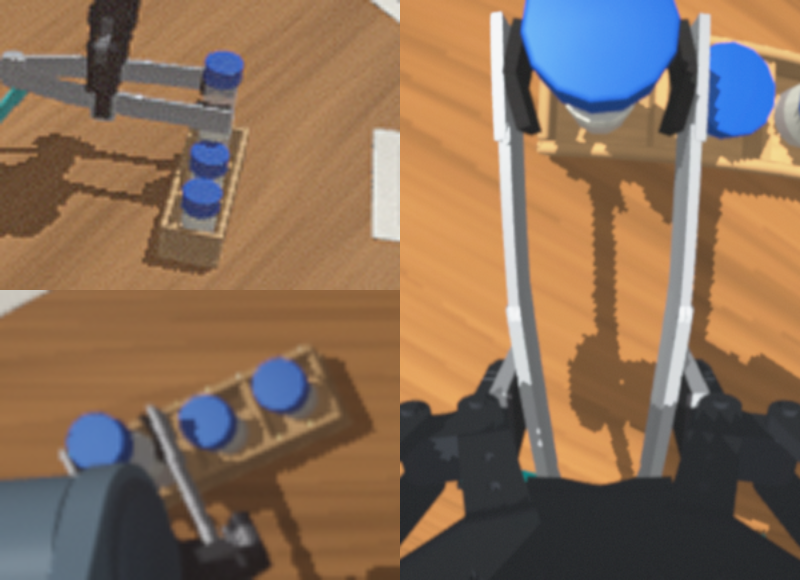

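The tube stands centred between the jaws: the wrist inset has the cap at (600,50) between them. The right jaw is above the neighbouring short tube. Closing.

Emit:
{"api": "carry_out", "payload": {
  "deltas": [
    [0.55,0,0,0,0,0,0],
    [0.52,0,0,0,0,0,0],
    [0.5,0,0,0,0,0,0],
    [0.48,0,0,0,0,0,0],
    [0.46,0,0,0,0,0,0],
    [0.44,0,0,0,0,0,0],
    [0.42,0,0,0,0,0,0],
    [0.4,0,0,0,0,0,0],
    [0.38,0,0,0,0,0,0],
    [0.38,0,0,0,0,0,0]
  ],
  "grip_force": 40
}}

```text
time_s: 9.95
position: [0.521, 0.1454, 0.0604]
ee_rot: [-0.0, 0.972, 0.235, 0.0]
ft_force: [0.2, 0.3, -0.2]
width: 0.0405
grasp_force: 40.3
```

Emit:
{"api": "carry_out", "payload": {
  "deltas": [
    [0.36,0,0,-0.002,0,0,0],
    [0.36,0,0,-0.006,0,0,0],
    [0.36,0,0,-0.012,0,0,0],
    [0.36,0,0,-0.02,0,0,0],
    [0.36,0,0,-0.028,0,0,0],
    [0.36,0,0,-0.036,0,0,0],
    [0.36,0,0,-0.044,0,0,0],
    [0.36,0,0,-0.052,0,0,0],
    [0.36,0,0,-0.058,0,0,0],
    [0.36,0,0,-0.06,0,0,0]
  ]
}}

```text
time_s: 10.95
position: [0.5215, 0.1455, 0.1214]
ee_rot: [0.0, 0.972, 0.235, 0.001]
ft_force: [-0.2, 0.1, -1.7]
width: 0.0403
grasp_force: 40.4
```

Emit:
{"api": "carry_out", "payload": {
  "deltas": [
    [0.36,0,0,-0.004,0,0,0],
    [0.36,0,0,-0.012,0,0,0],
    [0.36,0,0,-0.021,0,0,0],
    [0.36,0,0,-0.03,0,0,0],
    [0.36,0,0,-0.04,0,0,0],
    [0.36,0,0,-0.05,0,0,0],
    [0.36,0,0,-0.058,0,0,0],
    [0.36,0,0,-0.064,0,0,0],
    [0.36,0,0,-0.068,0,0,0],
    [0.36,0,0,-0.07,0,0,0]
  ]
}}

```text
time_s: 11.95
position: [0.521, 0.1454, 0.1908]
ee_rot: [0.0, 0.972, 0.235, 0.0]
ft_force: [0.5, -0.3, -0.8]
width: 0.0407
grasp_force: 40.5
```

Emit:
{"api": "carry_out", "payload": {
  "deltas": [
    [0.36,0,0,0,0,0,0],
    [0.36,0,0,0,0,0,0],
    [0.36,0,0,0,0,0,0],
    [0.36,0,0,0,0,0,0],
    [0.36,0,0,0,0,0,0]
  ]
}}

```text
time_s: 12.45
position: [0.5209, 0.1454, 0.1902]
ee_rot: [-0.0, 0.972, 0.235, -0.0]
ft_force: [-0.0, 0.6, -1.6]
width: 0.0407
grasp_force: 40.5
```

```bash
python3 - <<'E'
from h import *
np.set_printoptions(precision=4,suppress=True)
s=r.state(); M,y=tilt_yaw(s); print(s["time_s"],s["position"],y,s["ft_force"],s["width"])
ex=np.array([np.cos(y),np.sin(y),0]); ey=np.array([-ex[1],ex[0],0])
f=grab_frame("scene"); t=grab_frame("top")
big=lambda i:cv2.resize(i,(400,480),interpolation=cv2.INTER_CUBIC)[...,::-1]
cv2.imwrite("pics/c5.png",np.hstack([big(f["pixels"][55:223,310:450]),big(t["pixels"][90:258,130:270])]))
for n,f in(("scene",f),("top",t)):
    P=pts(f); Q=P-s["position"]; a,b=Q@ex,Q@ey; z=P[...,2]
    m=(f["depth"]>0)&(z>.1)&(z<.28)&(abs(a-.095)<.03)&(abs(b)<.03)
    for l in np.arange(.1,.27,.02):
        k=m&(z>l)&(z<l+.02)
        if k.sum()>5: print(n,l.round(2),k.sum(),"a %.4f..%.4f b %.4f..%.4f"%(a[k].min(),a[k].max(),b[k].min(),b[k].max()))
    print(n,"z",z[m].min(),z[m].max())
E
```

```text
12.45 [0.5209 0.1454 0.1902] 0.47475840090275545 [-0.0456  0.5914 -1.6486] 0.040670767207002
scene 0.12 11 a 0.0851..0.1044 b -0.0140..-0.0077
scene 0.14 80 a 0.0804..0.1075 b -0.0182..0.0015
scene 0.16 83 a 0.0805..0.1080 b -0.0174..0.0002
scene 0.18 83 a 0.0661..0.1079 b -0.0246..0.0192
scene 0.2 210 a 0.0650..0.1078 b -0.0279..0.0208
scene 0.22 98 a 0.0785..0.1102 b -0.0206..-0.0023
scene 0.24 123 a 0.0782..0.1095 b -0.0217..0.0141
scene z 0.13355808286542 0.2501015745086067
top 0.14 41 a 0.0811..0.1027 b -0.0139..0.0085
top 0.16 26 a 0.0809..0.0998 b -0.0135..0.0090
top 0.18 58 a 0.0678..0.1074 b -0.0214..0.0131
top 0.2 196 a 0.0657..0.1095 b -0.0219..0.0087
top 0.22 119 a 0.0662..0.1067 b -0.0217..0.0041
top 0.24 279 a 0.0789..0.1106 b -0.0164..0.0143
top z 0.14218215299312176 0.2532367758551256
```

View pics/c5.png

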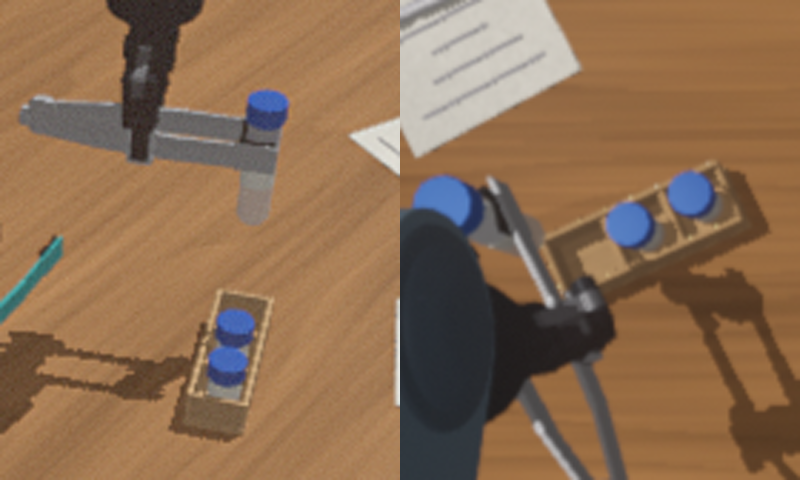

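The tube hangs upright in the tongs, its bottom at z≈0.134, about 10 cm above the rim. Both short tubes are still in the rack, at (235,325) and (228,362) in the left inset.

```bash
python3 -c "
from h import *
print(r.hand_in())"
```

```text
the job is handed in; nothing more can be done
None
```

The job is handed in: the tongs are holding the tall tube still and upright about 10 cm above the rack's rim, with both short tubes still standing in the rack, after about 12.5 s of the 51 s; the bottles were never approached, though I did not re-measure them at the end.

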